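Roll the knurled wheel to set a carver's clamp to its gauge pointer

TASK

Set the opening of the carver's bench clamp for the next bowl foot: roll the knurled wheel under a fingertip until the sliding jaw has closed to the gauge pointer, so that the face of the jaw is in line with the pointer's blade. Move the jaw only by the wheel: do not touch the jaw or the pointer, and leave the bowl blank, ring, chisel and mallet lying where they are. Pick nothing up, and finish with the hand clear.

Things in the scene. Friction and masses are not known exactly. Their poses are not given: they have to be found in the camera images.
- clamp: Low green bench clamp, fixed to the table; bed 90 (x) x 330 (y) x 18 mm high. Origin: centre of its underside; z up, turned up to 0.4 rad. Along its y: fixed jaw at the -y end (face at y = -120 mm, 73 mm high), sliding jaw, wheel at the +y end between two cheeks (6 mm thick, at x = +-34, y 48 to 142, tops 78 mm high). Rule with pointer along the +x edge (x 45 to 67, 18 mm high).
- wheel: Knurled steel wheel, 72 mm diameter, 26 mm wide; origin at its centre (x 0, y 95, z 60 mm in the clamp's frame), turns with it; axle level along the clamp's x. Rolling its top towards the fixed jaw (clamp's -y) closes the sliding jaw, the other way opens it: 14 mm per rad, or 0.39 mm per mm of rim travel. Turns easily (1 N at the rim), does not coast, stays where left.
- wheel_top (a point): Topmost point of the wheel's rim, on its mid-plane, 96 mm above the table; does not turn with the wheel. The wheel is rigid and does not sink: a fingertip bearing on it from above with some 3 to 10 N and moved level along the clamp's y rolls it without slipping, while the tip covers this point. Axes as the clamp's.
- jaw: Sliding jaw, dark steel block 66 (x) x 34 (y) mm, wood-lined, top 73 mm above the table; slides along the clamp's y, geared to the wheel by a bright rack bar. Origin: in the plane of its face (side towards the fixed jaw), 20 mm above the table. Starts fully open (face at y = -30 mm in the clamp's frame, gap 90 mm), can close by 50 mm. Not to be touched.
- jaw_index (a point): Outer (+x) end of the small steel lug on the sliding jaw, in the plane of the jaw's face, 42 mm above the table, x = 44 mm in the clamp's frame. Axes as the clamp's. The jaw is set when this point and gauge_mark have the same y in the clamp's frame.
- gauge_mark (a point): Top middle of the pointer's blade, 60 mm above the table, x = 56 mm in the clamp's frame. Set 12 to 34 mm towards the fixed jaw (-y) from the jaw's start; it stays there. Axes as the clamp's.
- pointer: Gauge pointer on the rule: dark foot 18 x 16 x 10 mm with a thin upright steel blade, 2 mm thick in y, 12 mm wide in x, 42 mm high over the rule. Origin under the middle of its foot. Not to be touched.
- bowl: Loose turned wooden bowl blank, solid, narrow foot down and flat top, 112 mm across, 42 mm high; origin under its centre. Bystander.
- ferrule_ring: Loose pale wooden ring, outside 56 mm, 26 mm high; origin under its centre. Bystander.
- chisel: Loose carving chisel lying flat, 205 mm long (105 mm wooden handle to its -x, blade to +x), 24 mm thick; origin on the table under the ferrule. Bystander.
- mallet: Loose carver's palm mallet standing on its brass head, 62 mm across, short dark wooden handle up, 118 mm high; origin under its centre. Bystander.

How it is judged (in metres and radians):
On the way, in this order (a step that is already met when the one before it is completed fails the run):
1. a fingertip bears on the wheel while the jaw is still open of the pointer (contact force between the fingers and wheel above 0.5 N and y of jaw_index in the frame of gauge_mark above 0.004 m), for 0.1 s.
2. the jaw's face comes in line with the pointer (y of jaw_index in the frame of gauge_mark between -0.0025 and 0.0025 m), for 0.2 s.
At the end, for the whole second after the job is handed in: The sliding jaw's face is in line with the gauge pointer's blade to within 2.5 mm either way and at rest, and the bystanders are within 20 mm of where they stood (all of step 2 and linear speed of jaw below 0.002 m/s and distance of each of bowl, ferrule_ring, chisel, mallet from where it was at the start of the episode below 0.02 m); the robot touches nothing.
It fails at once if the wheel is turned with the arm or the gripper's body instead of the fingers (contact force between the arm and wheel above 0.5 N).
It fails at once if the robot touches the sliding jaw (contact force between any of the fingers, the arm and jaw above 0.5 N).
It fails at once if the gauge pointer is moved (distance of gauge_mark from where it was at the start of the episode above 0.002 m).
It fails at once if the robot touches the gauge pointer (contact force between any of the fingers, the arm and pointer above 0.5 N).
It fails at once if a bystander is lifted, carried or pushed more than 20 mm (distance of any of bowl, ferrule_ring, chisel, mallet from where it was at the start of the episode above 0.02 m).
It also fails if it takes over 51 s, if anything falls off the work surface, if the arm or the gripper's body presses on something with over 40 N, if the wrist force passes 120 N, or if a joint passes its speed limit or range.

ROBOT

A 6-joint arm with a two-finger parallel gripper is mounted at the origin on the work surface. World frame = base frame: x ahead of the robot, y to its left, z up, the work surface at z = 0. Lengths are in m, angles in degrees, forces in N, time in s.
With the tool pointing down it reaches from about 0.3 to 0.75 m from the base axis. Payload 8.5 kg.
Tool frame: the origin (TCP) lies at the very end of the fingers, on their centre line; the grasp point (between the pads) lies 19 mm behind it; z points along the fingers, y is the line along which they close (so a half turn about z gives the same grasp; the last joint's range is limited). The gripper opens to 85 mm and grips with 20 to 120 N. Pads are 22 mm wide; open, the fingers measure 114 mm over their backs; the gripper's body (76 mm by 85 mm) begins 54 mm behind the grasp point. The pads swing forward as they close: fully open they stand 13 mm farther back than shut.
Start: joints at [60.43, 21.807, 74.336, -0, 83.858, -12.336], TCP at [0.163, 0.525, 0.231] pointing down, gripper open.
Joint ranges: [-178.18, 178.18], [-50.72, 133.34], [12.68, 142.11], [-81.47, 261.47], [9.98, 163.14], [-165.26, 165.26]. Speed limits (degrees/s): [136.94, 136.94, 180, 180, 180, 180].

INTERFACE

Orientations are given as a 3x3 rotation matrix whose columns are the frame's x, y, z axes.
In Python, from rig import env gives the robot as it stands.
- The arm moves only by the tool move_arm, never from a script. Its argument "plan" is a list of rows, each a list of 7 numbers: the turn, a rotation vector about the tool's x, y, z in degrees, then the shift along the tool's x, y, z in cm, then the gripper command: -1 is shut, 1 is fully open, values between are in proportion. In form: [[ax, ay, az, tx, ty, tz, jaw], ...]. A call has 1 to 5 rows; each row is the pose to reach, as a shift and turn from the pose commanded when the call began, along the tool's axes at that moment; what a row does not reach only later rows make up. A row lasts 1/10 s, in which the tool goes at most 50 mm and 8.59 degrees, less where a joint would pass 70% of its speed; a pose out of reach is approached as far as the arm can. A call with a gripper value outside its range is refused whole. The fingers move at their own pace and stop on an object; "squeeze" is the grip in N (left out, the last holds). Time passes only in rows, so rows that repeat a pose let the fingers close. It gives the time, the measured TCP pose, the force, the opening and the grip force at its end, in the units of the state.
- env.observe(): the state, without advancing time (a new reading comes with each control period).
- env.get_image(name): name is "scene" or "top" or "wrist"; returns a dict with "color" (384x512x3 uint8, red, green, blue), "fov_y" (degrees; the focal length in pixels is half the picture's height over the tangent of half this angle, whatever the lens; pixels are square), "cx", "cy" (the principal point, pixels), "R" (3x3) and "t" (3): a world point X has camera coordinates R X + t. Camera axes: x right, y down, z forward; pixel columns grow to the right and rows downward; lengths in m; the calibration is good to about 2 mm. A picture is of the moment at which its call begins. There is no depth.
- env.close_job(): hands the job in; it is judged then, once.
Trained networks look in a picture, given as the dict that the camera call returned (one of the last four; its "shot" number tells which), for a name from the list of things; names that differ only in an ending like _2 or _b are one class to them, and where a whole thing is asked for, a point or a joint stands for the part that bears it (a point fixed in the world has none). Each returns a list of dicts, best first, with "conf" (0 to 1); they miss things now and then, are a little off and sometimes report something else, mostly with a low value. They report only what shows in the picture. A call takes as long as a camera call.
- env.outline_of(target, picture): "mask" (384x512 bool, what is visible of it) and "bbox" ([centre column, centre row, width, height] in pixels, round what is visible of it).
- env.tip_of(target, picture): "pixel" ([column, row] in pixels: a listed point, or the origin of a listed thing).
The state is a dict: "time_s": time; "q": joint angles; "qvel": joint speeds; "joint_efforts": joint torques, N m; "position": TCP position; "tool_rot": TCP orientation; "ft_force": force on the tool from outside, world axes, zero at the start; "wrist_torque": the same for the moment, N m; "grip_width": finger opening in m; "gripper_force": force on a finger pad.
Only numpy, scipy, OpenCV 4.12 (cv2) and the standard library are available. Lean on these libraries where they do the work, as an engineer would, in place of code of your own. Each camera call takes 0.05 s, during which the arm holds its last target. There are 200 camera calls.

## Working session

There is one attempt and no reset: what is moved stays moved. The work goes in short steps, Python scripts to look and compute and a tool call to move; the robot and the scene stay as the last step left them, time stands still between calls to the robot, and variables do not carry over. Pictures are saved under pics/ and viewed, at most 10 in all, crops included, and the job is handed in when it is done.

Besides the shell and the picture viewer there is one more tool, called in YAML: its name, and indented under it one key for each argument. move_arm: Moves the arm, as the interface text tells. Its arguments: {"type":"object","properties":{"plan":{"type":"array"},"squeeze":{"type":"number"}},"required":["plan"]}

```bash
mkdir -p pics; cat > h.py <<'E'
import numpy as np, cv2
from rig import env
def K(p):
    f=192/np.tan(np.radians(p['fov_y'])/2); return f
def proj(p,X):
    c=np.array(p['R'])@np.array(X)+np.array(p['t']); f=K(p)
    return np.array([p['cx']+f*c[0]/c[2],p['cy']+f*c[1]/c[2]])
def ray(p,px,z):
    f=K(p);R=np.array(p['R']);t=np.array(p['t'])
    d=R.T@np.array([(px[0]-p['cx'])/f,(px[1]-p['cy'])/f,1]);o=-R.T@t
    return o+d*(z-o[2])/d[2]
def save(p,n): cv2.imwrite('pics/'+n+'.png',p['color'][:,:,::-1])
E
python3 - <<'E'
from h import *
Z=dict(clamp=0,wheel=.06,wheel_top=.096,jaw=.02,jaw_index=.042,gauge_mark=.06,pointer=.018,bowl=0,ferrule_ring=0,chisel=0,mallet=0)
ims=[]
for n in('top','scene'):
    p=env.get_image(n); ims.append(p['color'])
    print(n,K(p),p['cx'],p['cy'])
    for k in Z:
        r=env.tip_of(k,p)
        if r: print(k,np.round(r[0]['pixel'],1),round(r[0]['conf'],2),np.round(ray(p,r[0]['pixel'],Z[k]),4))
        else: print(k,None)
cv2.imwrite('pics/a.png',cv2.resize(np.vstack(ims),(450,600) if 0 else (400,600))[:,:,::-1])
cv2.imwrite('pics/b.png',ims[0][:,:,::-1])
s=env.observe();print(s['time_s'],s['position'],s['tool_rot'],s['ft_force'],s['grip_width'])
E
```

```text
top 443.6066777645758 257.65569638282113 185.38300301264678
clamp [213.  236.8] 0.97 [0.49  0.047 0.   ]
wheel [156.7 241.5] 0.81 [0.4845 0.1387 0.06  ]
wheel_top [149.7 240.6] 0.91 [0.4866 0.1418 0.096 ]
jaw [226.4 236.7] 0.86 [0.4896 0.0202 0.02  ]
jaw_index [226.  210.7] 0.89 [0.536  0.0183 0.042 ]
gauge_mark [238.8 203.2] 0.4 [ 0.5475 -0.0059  0.06  ]
pointer [238.3 207.9] 0.52 [ 0.5419 -0.0026  0.018 ]
bowl [222.1 168.8] 0.89 [0.6186 0.0276 0.    ]
ferrule_ring [286.  161.5] 0.82 [ 0.6292 -0.0947  0.    ]
chisel [251.7 285.5] 0.91 [ 0.3985 -0.0234  0.    ]
mallet [162.1 171.6] 0.67 [0.6164 0.1425 0.    ]
scene 475.5011450364983 258.96075518440813 195.13506230605972
clamp [267.6 170. ] 0.55 [0.4956 0.0448 0.    ]
wheel [291.6 112.9] 0.71 [0.4823 0.1558 0.06  ]
wheel_top [288.  107.2] 0.84 [0.4843 0.1361 0.096 ]
jaw [256.9 174.8] 0.6 [0.4919 0.0116 0.02  ]
jaw_index [274.4 172.2] 0.85 [0.5257 0.0226 0.042 ]
gauge_mark [277.3 180.2] 0.6 [ 0.5466 -0.0006  0.06  ]
pointer [276.5 193.7] 0.56 [ 0.5475 -0.0036  0.018 ]
bowl [316.1 207.3] 0.92 [0.6228 0.0215 0.    ]
ferrule_ring [287.2 257.9] 0.58 [ 0.6322 -0.1003  0.    ]
chisel [205.  171.4] 0.93 [ 0.3901 -0.0276  0.    ]
mallet [345.9 160. ] 0.69 [0.6176 0.1536 0.    ]
1.2 [0.16297106 0.52528003 0.23133331] [[-9.55091188e-01  2.96312037e-01  1.53595145e-05]
 [ 2.96312037e-01  9.55091188e-01  1.80387392e-06]
 [-1.41352274e-05  6.27407311e-06 -1.00000000e+00]] [-0.08420848  0.11376132  0.50383234] 0.08518856643690181
```

View pics/b.png

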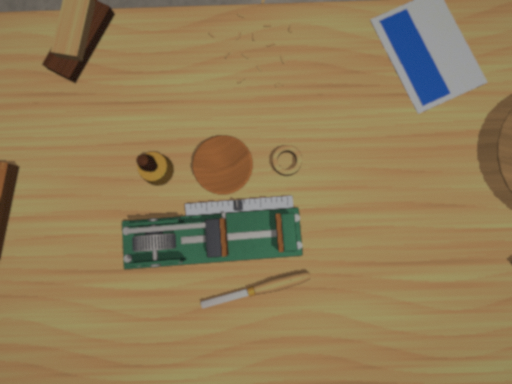

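The top view shows the clamp at about (212,237): the wheel is near (154,241), the jaw near (218,237), and the pointer on the rule near (238,205). The network results match. Next I move above the wheel with the gripper shut, turning the tool's y axis to lie along the clamp's y.

move_arm:
  plan:
    - [0,0,-8,-8,-5.2,0,-1]
    - [0,0,-16,-16,-10.4,1,-1]
    - [0,0,-19.5,-24,-15.6,2,-1]
    - [0,0,-19.5,-32,-20.6,3,-1]
    - [0,0,-19.5,-42.3,-27.2,4,-1]
  squeeze: 20

```text
time_s: 1.7
position: [0.3195, 0.3379, 0.2147]
tool_rot: [[-0.999, -0.04, 0.001], [-0.04, 0.999, 0.0], [-0.001, 0.0, -1.0]]
ft_force: [1.4, -0.1, 0.5]
grip_width: 0.0123
gripper_force: 0.0
```

```bash
python3 - <<'E'
from h import *
s=env.observe();print(s['time_s'],s['position'],s['tool_rot'],s['ft_force'],s['grip_width'])
E
```

```text
1.7 [0.31946989 0.33786212 0.21471061] [[-9.99195160e-01 -4.01083922e-02  5.90413161e-04]
 [-4.01082157e-02  9.99195294e-01  3.07844838e-04]
 [-6.02285214e-04  2.83916654e-04 -9.99999778e-01]] [ 1.44983995 -0.08032762  0.52862746] 0.012290664028173857
```

move_arm:
  plan:
    - [0,0,0,-4,-5,1,-1]
    - [0,0,0,-8,-10,2,-1]
    - [0,0,0,-12,-15,3,-1]
    - [0,0,0,-15.5,-20,4,-1]
    - [0,0,0,-15.5,-20,4,-1]

```text
time_s: 2.2
position: [0.4786, 0.1486, 0.1755]
tool_rot: [[-0.999, -0.039, 0.001], [-0.039, 0.999, 0.0], [-0.001, 0.0, -1.0]]
ft_force: [1.4, 0.6, 0.2]
grip_width: -0.0001
gripper_force: 0.0
```

```bash
cat > m.py <<'E'
from h import *
import sys
from scipy.optimize import least_squares
def measure(tag,cams=('wrist','top','scene')):
    L=dict(clamp=(0,0,0),wheel=(0,.095,.06),wheel_top=(0,.095,.096))
    obs=[]
    for n in cams:
        p=env.get_image(n); save(p,tag+n)
        for k in('clamp','wheel','wheel_top','jaw','jaw_index','gauge_mark','pointer'):
            r=env.tip_of(k,p)
            if r and r[0]['conf']>.35: obs.append((n,p,k,np.array(r[0]['pixel']),r[0]['conf']))
    def loc(k,v):
        j,g=v[3],v[4]
        return {**L,'jaw':(0,j,.02),'jaw_index':(.044,j,.042),'gauge_mark':(.056,g,.06),'pointer':(.056,g,.018)}[k]
    def W(v,l):
        c,s=np.cos(v[2]),np.sin(v[2]); return np.array([v[0]+c*l[0]-s*l[1],v[1]+s*l[0]+c*l[1],l[2]])
    def res(v):
        out=[]
        for n,p,k,px,c in obs:
            X=W(v,loc(k,v)); d=(np.array(p['R'])@X+np.array(p['t']))[2]
            out+=list((proj(p,X)-px)*d/K(p)*1000*c)
        return out
    r=least_squares(res,[.49,.047,.04,-.03,-.054],loss='soft_l1',f_scale=3,x_scale=[.01,.01,.1,.01,.01])
    v=r.x; print('clamp',np.round(v,4),'gap mm',(v[3]-v[4])*1000,'wheel top',np.round(W(v,L['wheel_top']),4))
    e=np.array(res(v)).reshape(-1,2)
    for o,q in zip(obs,e): print(o[0],o[2],np.round(o[3],1),round(o[4],2),np.round(q,1))
    s=env.observe();print(s['time_s'],np.round(s['position'],4),np.round(s['tool_rot'],3).tolist(),np.round(s['ft_force'],2),s['grip_width'])
if __name__=='__main__': measure(sys.argv[1])
E
python3 m.py c
```

```text
clamp [ 0.4886  0.0474  0.0598 -0.0299 -0.0529] gap mm 22.9864927833164 wheel top [0.4829 0.1422 0.096 ]
wrist clamp [160.  175.7] 0.95 [1.2 2.8]
wrist wheel [251.6 194.1] 0.78 [-0.4 -1.5]
wrist wheel_top [250.1 202.1] 0.83 [-0.1  1.6]
wrist jaw [121.3 184.1] 0.65 [ 2.2 -0.3]
wrist jaw_index [123.4 230.3] 0.71 [-1.4  2.6]
wrist gauge_mark [ 90.6 252.4] 0.61 [-0.6  1.3]
wrist pointer [109.2 236.1] 0.65 [0.9 0. ]
top clamp [211.  237.5] 0.58 [2.  0.1]
top wheel [155.4 243.4] 0.83 [-1.  -1.3]
top wheel_top [149.7 240.8] 0.69 [-0.3  2.3]
top jaw [227.1 235.5] 0.77 [1.1 1. ]
top jaw_index [224.1 211.3] 0.75 [1.2 0.5]
top pointer [238.3 207.3] 0.52 [-0.3 -2.4]
scene clamp [266.5 169.3] 0.96 [-2.2 -3.3]
scene wheel [292.2 115.2] 0.66 [-5.1  2.8]
scene wheel_top [287.9 104.9] 0.64 [1.4 0.1]
scene jaw [257.4 176.2] 0.76 [ 0.7 -5.7]
scene jaw_index [277.7 174.5] 0.69 [-0.3  0.7]
scene gauge_mark [279.7 182.7] 0.42 [-1.9 -1.3]
scene pointer [276.7 192.1] 0.56 [0.3 1.2]
3.4 [0.4775 0.1505 0.1757] [[-0.999, -0.039, 0.0], [-0.039, 0.999, -0.0], [-0.0, -0.0, -1.0]] [-0.86  0.46 -0.21] -0.00021991120210417076
```

View pics/cwrist.png

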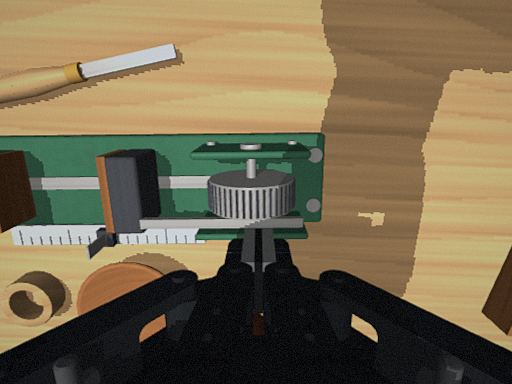

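The wrist view shows the wheel at about (251,195), the jaw face near x=103 px and the pointer blade near (98,243). The estimated gap is 23 mm. The finger tips are shut, just above the wheel, so I'll go down to just over the rim.

move_arm:
  plan:
    - [0,0,-1.2,-0.5,0,3,-1]
    - [0,0,-1.2,-0.5,0,6,-1]
    - [0,0,-1.2,-0.5,0,7.4,-1]
    - [0,0,-1.2,-0.5,0,7.4,-1]
    - [0,0,-1.2,-0.5,0,7.4,-1]

```text
time_s: 3.9
position: [0.4828, 0.1507, 0.1021]
tool_rot: [[-0.998, -0.06, 0.0], [-0.06, 0.998, 0.0], [-0.0, 0.0, -1.0]]
ft_force: [0.1, -0.6, 0.2]
grip_width: -0.0
gripper_force: 0.0
```

move_arm:
  plan:
    - [0,0,0,0,0,0.1,-1]
    - [0,0,0,0,0,0.2,-1]
    - [0,0,0,0,0,0.3,-1]
    - [0,0,0,0,0,0.3,-1]

```text
time_s: 4.3
position: [0.4825, 0.1507, 0.0988]
tool_rot: [[-0.998, -0.061, 0.0], [-0.061, 0.998, 0.0], [-0.0, -0.0, -1.0]]
ft_force: [0.3, -0.5, 0.4]
grip_width: -0.0
gripper_force: 0.0
```

move_arm:
  plan:
    - [0,0,0,0,0,0.1,-1]
    - [0,0,0,0,0,0.2,-1]
    - [0,0,0,0,0,0.3,-1]
    - [0,0,0,0,0,0.3,-1]

```text
time_s: 4.7
position: [0.4826, 0.1507, 0.0959]
tool_rot: [[-0.998, -0.061, 0.0], [-0.061, 0.998, -0.0], [-0.0, -0.0, -1.0]]
ft_force: [-1.0, -0.1, 3.4]
grip_width: -0.0003
gripper_force: 1.6
```

move_arm:
  plan:
    - [0,0,0,0,0,0.03,-1]
    - [0,0,0,0,0,0.03,-1]

```text
time_s: 4.9
position: [0.4826, 0.1507, 0.0958]
tool_rot: [[-0.998, -0.061, 0.001], [-0.061, 0.998, -0.0], [-0.001, -0.0, -1.0]]
ft_force: [-1.5, 0.1, 6.4]
grip_width: -0.0
gripper_force: 3.3
```

move_arm:
  plan:
    - [0,0,0,0,-0.4,0,-1]
    - [0,0,0,0,-0.8,0,-1]
    - [0,0,0,0,-1.2,0,-1]
    - [0,0,0,0,-1.6,0,-1]
    - [0,0,0,0,-1.6,0,-1]

```text
time_s: 5.4
position: [0.4834, 0.1344, 0.0957]
tool_rot: [[-0.998, -0.06, 0.0], [-0.06, 0.998, -0.0], [-0.0, -0.0, -1.0]]
ft_force: [-2.7, -0.6, 5.7]
grip_width: 0.0003
gripper_force: 3.3
```

```bash
python3 m.py d
```

```text
clamp [ 0.4881  0.0479  0.0605 -0.0371 -0.0547] gap mm 17.627955496962528 wheel top [0.4823 0.1427 0.096 ]
wrist clamp [149.2 189.1] 0.81 [0.2 2.5]
wrist wheel [271.7 218.9] 0.85 [0.6 0.2]
wrist wheel_top [273.9 245.3] 0.59 [ 0.6 -0.2]
wrist jaw [ 88.1 199.8] 0.81 [0.8 0.3]
wrist gauge_mark [ 40.3 300. ] 0.75 [ 1.3 -0. ]
wrist pointer [ 79.8 267.5] 0.68 [-0.7  0.2]
top clamp [210.7 237. ] 0.81 [2.8 1.3]
top jaw [232.7 235. ] 0.62 [-1.4  1.3]
top jaw_index [228.4 210.5] 0.84 [0.4 1.6]
top gauge_mark [240.  203.8] 0.54 [-2.5 -0.4]
top pointer [238.9 207.1] 0.48 [-0.2 -1.9]
scene clamp [264.7 169. ] 0.71 [ 0.9 -2.5]
scene wheel [291.  115.3] 0.75 [-4.1  2.6]
scene wheel_top [288.1 105.2] 0.93 [ 1.5 -1. ]
scene jaw [257.8 174.8] 0.9 [-3.2 -0.1]
scene jaw_index [272.9 175.2] 0.83 [4.3 3.6]
scene gauge_mark [278.3 177.5] 0.43 [-1.2  3.1]
scene pointer [278.  193.1] 0.59 [-1.7  0.5]
6.6 [0.4834 0.1345 0.0958] [[-0.998, -0.061, 0.0], [-0.061, 0.998, -0.0], [-0.0, -0.0, -1.0]] [-2.52 -0.86  7.34] -3.562984681592599e-05
```

View pics/dwrist.png

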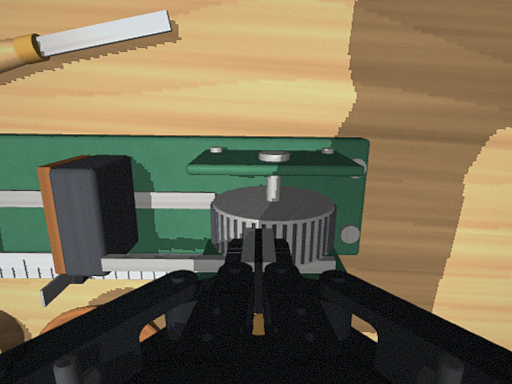

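The jaw follows the wheel: it moved about 6.3 mm for 16 mm of rim travel. I lift, go back and repeat.

move_arm:
  plan:
    - [0,0,0,0,0,-1,-1]
    - [0,0,0,0,1.6,-1,-1]
    - [0,0,0,0,1.6,-0.2,-1]
    - [0,0,0,0,1.6,0,-1]
    - [0,0,0,0,1.6,0,-1]

```text
time_s: 7.1
position: [0.4826, 0.1506, 0.0958]
tool_rot: [[-0.998, -0.061, 0.0], [-0.061, 0.998, 0.0], [-0.0, 0.0, -1.0]]
ft_force: [-2.1, 0.5, 9.4]
grip_width: -0.0003
gripper_force: 4.5
```

move_arm:
  plan:
    - [0,0,0,0,-0.4,0,-1]
    - [0,0,0,0,-0.8,0,-1]
    - [0,0,0,0,-1.2,0,-1]
    - [0,0,0,0,-1.6,0,-1]
    - [0,0,0,0,-1.6,0,-1]

```text
time_s: 7.6
position: [0.4835, 0.1338, 0.0957]
tool_rot: [[-0.998, -0.06, -0.0], [-0.06, 0.998, -0.0], [0.0, -0.0, -1.0]]
ft_force: [-2.7, -2.2, 8.9]
grip_width: -0.0001
gripper_force: 4.4
```

move_arm:
  plan:
    - [0,0,0,0,0,-1,-1]
    - [0,0,0,0,1.6,-1,-1]
    - [0,0,0,0,1.6,-0.2,-1]
    - [0,0,0,0,1.6,0,-1]
    - [0,0,0,0,1.6,0,-1]

```text
time_s: 8.1
position: [0.4825, 0.1505, 0.0958]
tool_rot: [[-0.998, -0.061, 0.0], [-0.061, 0.998, 0.0], [-0.0, 0.0, -1.0]]
ft_force: [-3.0, 0.9, 9.9]
grip_width: 0.0
gripper_force: 5.2
```

move_arm:
  plan:
    - [0,0,0,0,-0.4,0,-1]
    - [0,0,0,0,-0.8,0,-1]
    - [0,0,0,0,-1.2,0,-1]
    - [0,0,0,0,-1.6,0,-1]
    - [0,0,0,0,-1.6,0,-1]

```text
time_s: 8.6
position: [0.4835, 0.1337, 0.0956]
tool_rot: [[-0.998, -0.06, -0.0], [-0.06, 0.998, -0.001], [0.0, -0.001, -1.0]]
ft_force: [-2.0, -2.3, 9.4]
grip_width: -0.0003
gripper_force: 4.9
```

```bash
python3 m.py e; python3 -c "
import cv2
a=cv2.imread('pics/ewrist.png');cv2.imwrite('pics/e2.png',cv2.resize(a[150:360,0:260],None,fx=2.5,fy=2.5,interpolation=2))"
```

```text
clamp [ 0.4888  0.0508  0.0575 -0.0518 -0.0565] gap mm 4.711762030565496 wheel top [0.4833 0.1456 0.096 ]
wrist clamp [273.1 221.5] 0.7 [-66.1 -15.2]
wrist wheel [273.4 220.9] 0.66 [2.1 0.1]
wrist wheel_top [278.5 245.4] 0.76 [1.7 0.6]
wrist jaw [ 71.7 202.1] 0.62 [ 1.2 -0.3]
wrist gauge_mark [ 45.2 300. ] 0.77 [0.1 0.5]
wrist pointer [ 80.2 268.4] 0.86 [0.3 0.4]
top clamp [210.8 236.7] 0.56 [0.2 0.9]
top jaw [239.4 234.5] 0.57 [-1.5  0.7]
top jaw_index [234.6 209.8] 0.95 [1.2 1.4]
top gauge_mark [238.2 202.1] 0.51 [-1.2  0.8]
top pointer [237.1 208.3] 0.44 [ 0.8 -3. ]
scene clamp [265.4 167. ] 0.62 [ 1.3 -0.6]
scene wheel [290.5 112.4] 0.93 [-2.   7.3]
scene wheel_top [289.3 105.4] 0.9 [ 1.5 -2.6]
scene jaw [253.5 178.8] 0.87 [-0.4  0.7]
scene jaw_index [269.8 180.8] 0.74 [4.3 1.9]
scene gauge_mark [277.8 178.5] 0.45 [-0.4  2.3]
scene pointer [277.4 194. ] 0.5 [-0.4 -0.6]
9.8 [0.4834 0.1338 0.0956] [[-0.998, -0.061, -0.0], [-0.061, 0.998, -0.001], [0.0, -0.001, -1.0]] [-2.58 -2.15  9.62] 0.00016439545113994608
```

View pics/e2.png

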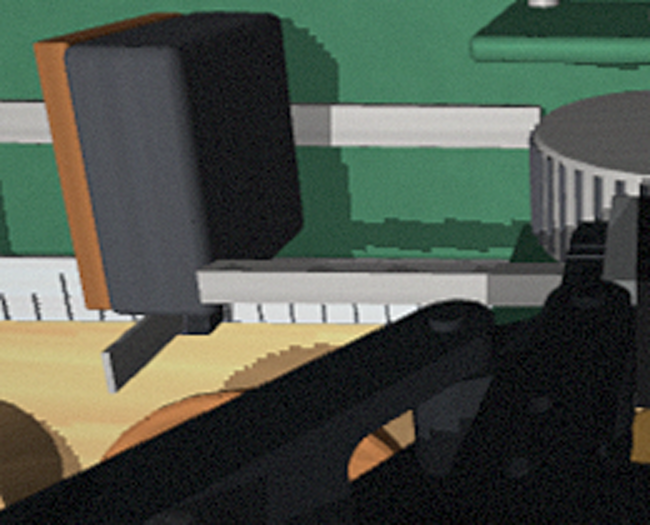

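The crop shows the blade's edge just left of the jaw face and the lug, with about 4–5 mm left to go. I'll do a shorter stroke of 8 mm rim (about 3 mm of jaw), then look from straight over the blade.

move_arm:
  plan:
    - [0,0,0,0,0,-1,-1]
    - [0,0,0,0,1.3,-1,-1]
    - [0,0,0,0,1.3,-0.2,-1]
    - [0,0,0,0,1.3,-0.02,-1]
    - [0,0,0,0,1.3,-0.02,-1]

```text
time_s: 10.3
position: [0.4827, 0.1481, 0.0959]
tool_rot: [[-0.998, -0.061, 0.0], [-0.061, 0.998, 0.0], [-0.001, 0.0, -1.0]]
ft_force: [-3.4, 0.4, 12.3]
grip_width: 0.0001
gripper_force: 6.1
```

move_arm:
  plan:
    - [0,0,0,0,-0.3,0,-1]
    - [0,0,0,0,-0.6,0,-1]
    - [0,0,0,0,-0.8,0,-1]
    - [0,0,0,0,-0.8,0,-1]

```text
time_s: 10.7
position: [0.4831, 0.1397, 0.0959]
tool_rot: [[-0.998, -0.061, 0.0], [-0.061, 0.998, -0.0], [-0.0, -0.0, -1.0]]
ft_force: [-3.5, -0.4, 12.5]
grip_width: 0.0001
gripper_force: 6.4
```

move_arm:
  plan:
    - [0,0,0,0,0,-4,-1]
    - [0,0,0,0,0,-8,-1]
    - [0,0,0,0,0,-12,-1]
    - [0,0,0,-3,-4,-12,-1]
    - [0,0,0,-6,-8,-12,-1]

```text
time_s: 11.2
position: [0.5485, 0.0633, 0.2162]
tool_rot: [[-0.998, -0.063, 0.002], [-0.063, 0.998, -0.0], [-0.002, -0.0, -1.0]]
ft_force: [-0.1, -0.1, -0.6]
grip_width: 0.0002
gripper_force: 0.0
```

move_arm:
  plan:
    - [0,0,0,-3,-3.5,0,-1]
    - [0,0,0,-6,-6.5,0,-1]
    - [0,0,0,-6,-6.5,0,-1]
    - [0,0,0,-6,-6.5,0,-1]

```text
time_s: 11.6
position: [0.6116, 0.0019, 0.2138]
tool_rot: [[-0.998, -0.06, -0.003], [-0.06, 0.998, 0.001], [0.003, 0.001, -1.0]]
ft_force: [-0.5, -0.1, 0.2]
grip_width: -0.0001
gripper_force: 0.0
```

```bash
python3 m.py f
```

```text
clamp [ 0.487   0.0487  0.0284 -0.0515 -0.0533] gap mm 1.7524870259590166 wheel top [0.4844 0.1436 0.096 ]
wrist clamp [308.3  51.8] 0.84 [1.2 1. ]
wrist wheel [427.1  45.6] 0.86 [ 1.7 -0.4]
wrist wheel_top [454.4  31.4] 0.85 [-0.1  3. ]
wrist jaw_index [260.3  92.7] 0.88 [-0.4  0.5]
wrist gauge_mark [258.3 107.5] 0.67 [-0.5 -0.8]
wrist pointer [257.4 107.8] 0.83 [ 0.2 -1.3]
scene clamp [267.8 168.4] 0.93 [-5.1 -3. ]
scene wheel [291.8 114.3] 0.88 [-4.4  5. ]
scene wheel_top [289.9 105. ] 0.67 [ 0.2 -0.3]
scene jaw [252.1 182.6] 0.83 [-1.2 -5.7]
scene jaw_index [269.4 180.3] 0.88 [2.  3.8]
scene gauge_mark [205.6 172.6] 0.67 [87.3 10. ]
scene pointer [275.2 193.3] 0.67 [ 0.2 -0.7]
12.8 [0.6117 0.0022 0.2155] [[-0.998, -0.06, -0.0], [-0.06, 0.998, -0.0], [0.0, -0.0, -1.0]] [-0.12 -0.11  0.36] 0.00010900187603573681
```

View pics/fwrist.png

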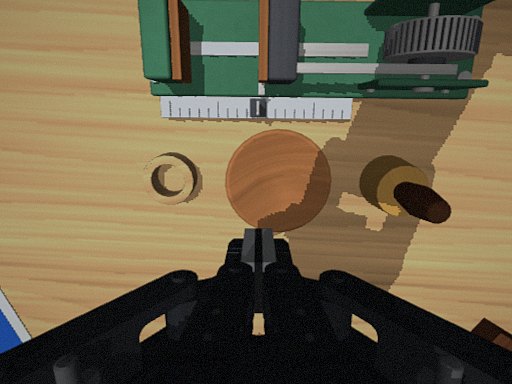

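```bash
python3 - <<'E'
from h import *
p=env.get_image('wrist')
a=p['color'][60:135,215:315,::-1]
cv2.imwrite('pics/g.png',cv2.resize(a,None,fx=8,fy=8,interpolation=cv2.INTER_CUBIC))
for px,z in(((260.3,92.7),.042),((258.3,107.5),.06),((261.3,92.7),.042)): print(ray(p,px,z))
for k in('jaw_index','gauge_mark'): print([(r['pixel'],r['conf']) for r in env.tip_of(k,p)[:2]])
# yaw: vertical ray check
print(p['R'],p['cx'],p['cy'])
E
```

```text
[ 0.53238261 -0.00094304  0.042     ]
[ 0.54619613 -0.00205158  0.06      ]
[5.32324932e-01 2.03413704e-05 4.20000000e-02]
[([261.0, 92.7], 0.95)]
[]
[[-5.97788991e-02  9.98211532e-01 -4.70090606e-04]
 [ 9.62883387e-01  5.77874035e-02  2.63659247e-01]
 [ 2.63214867e-01  1.53086171e-02 -9.64615768e-01]] 258.05949791392675 191.75691969860856
```

View pics/g.png

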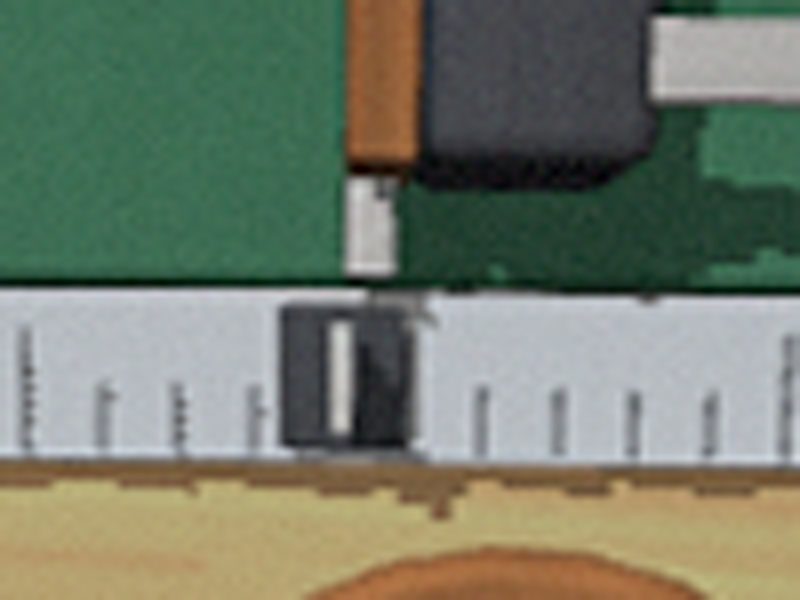

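The zoomed view is taken straight above, with no sideways parallax. It shows the lug's face edge at column 346 and the blade's centre at column 341 of the crop. That is about 0.6 mm off and well within tolerance. The hand is clear and the bystanders are untouched, so I'm handing in.

```bash
python3 -c "
from rig import env
print(env.close_job())"
```

```text
the job is handed in; nothing more can be done
None
```

The job is handed in: I rolled the wheel in four strokes until the jaw face was about 0.6 mm from the pointer's blade (limit 2.5 mm), and the hand finished clear. No verdict came back, and on the last stroke the wrist read about 12.5 N, over the suggested 3 to 10 N.

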